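Pick the plug housing that matches the sample

ROBOT

A 6-joint arm with a two-finger parallel gripper is mounted at the origin on a cart in front of the work surface, level with it; the furniture and walls round the work are solid. World frame = base frame: x ahead of the robot, y to its left, z up, the work surface at z = 0. Lengths are in m, angles in rad, forces in N, time in s.
With the tool pointing down it reaches from about 0.225 to 0.875 m from the base axis. Payload 3.4 kg.
Tool frame: the origin (TCP) lies between the finger pads; the fingertips stand 11 mm ahead of it and the grasp point (between the pads) lies 8 mm behind it; z points along the fingers, y is the line along which they close (so a half turn about z gives the same grasp; the last joint's range is limited). The gripper opens to 85 mm and grips with 20 to 120 N. Pads are 22 mm wide; open, the fingers measure 114 mm over their backs; the gripper's body (76 mm by 85 mm) begins 54 mm behind the grasp point. The pads swing forward as they close: fully open they stand 13 mm farther back than shut.
Start: joints at [-1.425, 0.276, 1.505, -0, 1.361, -0.121], TCP at [0.152, -0.555, 0.242] pointing down, gripper open.
Joint ranges: [-2.89, 2.89], [-0.75, 2.08], [0.22, 2.7], [-1.18, 4.32], [0.11, 2.71], [-2.7, 2.7]. Speed limits (rad/s): [2.57, 2.57, 3.14, 3.14, 3.14, 3.14].

INTERFACE

Orientations are given as a unit quaternion [w, x, y, z].
In Python, from rig import manip, imaging gives the robot as it stands. The module is installed in compiled form; this text tells all that it offers.
- The arm moves only by the tool jog_arm, never from a script. Its argument "deltas" is one flat list of numbers, 7 for each row, row after row: the turn, a rotation vector about the world's x, y, z in degrees, then the shift along the world's x, y, z in mm, then the opening, from 0 (shut) to 1 (fully open). In form: [ax, ay, az, tx, ty, tz, gripper, ax, ay, az, tx, ty, tz, gripper, ...]. A call has 1 to 20 rows; each row is the pose to reach, as a shift and turn from the pose commanded when the call began; what a row does not reach only later rows make up. A row lasts 1/10 s, in which the tool goes at most 50 mm and 8.59 degrees, less where a joint would pass 70% of its speed; a pose out of reach is approached as far as the arm can. A call with a gripper value outside its range is refused whole. The fingers move at their own pace and stop on an object; "grip_force" is the grip in N (left out, the last holds). Time passes only in rows, so rows that repeat a pose let the fingers close. It gives the time, the measured TCP pose, the force, the opening and the grip force at its end, in the units of the state.
- manip.get_state(): the state, without advancing time (a new reading comes with each control period).
- imaging.get_image(name): name is "side" or "top" or "wrist"; returns the picture (420x560x3 uint8, blue, green, red); there is no depth.
- imaging.calibration(name): a dict with "mtx" (3x3 intrinsics, pixels), "cam_to_world" (4x4, takes a point from camera to world coordinates). Camera axes: x right, y down, z forward; pixel columns grow to the right and rows downward; lengths in m; the calibration is good to about 2 mm. A picture is of the moment at which its call begins: read the wrist's pose just before it. calibration takes no time and is no camera call; for the wrist camera it gives the pose at the moment of the call.
- manip.sign_off(): hands the job in; it is judged then, once.
The state is a dict: "clock": time; "qpos": joint angles; "qd": joint speeds; "effort": joint torques, N m; "position": TCP position; "ee_rot": TCP orientation; "contact_force": force on the tool from outside, world axes, zero at the start; "moment": the same for the moment, N m; "width": finger opening in m; "gripper_force": force on a finger pad.
Only numpy, scipy, OpenCV 4.12 (cv2) and the standard library are available. Lean on these libraries where they do the work, as an engineer would, in place of code of your own. Each camera call takes 0.05 s, during which the arm holds its last target. There are 200 camera calls.

TASK

One used plug housing lies on the grey mat as a sample. From the row of bins behind the mat, take the new housing of the same shape and lay it on the mat beside the sample, flat and the same way up. Leave the sample and all the other plug housings where they are.

Things in the scene. Friction and masses are not known exactly. Their poses are not given: they have to be found in the camera images.
- new_long: New long plug housing, black, 61x24x14 mm: block 35x24x14 (x -16..+19), lower nose at +x, round 10 mm sleeve at -x. Origin mid underside, x along length, z up. Grip across y (24 mm) at origin. Flat and alone near the middle of one of 3 grey bins (which one varies, the third holds a bearing), x axis within 0.9 rad of world x. Bin inside 132 (x) by 130 mm (y), floor z=14 mm, 4 mm walls up to z=38 mm. 15-30 g.
- new_short: New short plug housing, 38x20x16 mm: black block 28x20x12 (x -9..+19), small latch bump on top (6 mm wide, up to z=16), grey tongue 14 mm wide at -x, no sleeve. Origin mid underside, x along length, z up. Grip across y (20 mm) at x=+5 mm. In another of the 3 bins, lying as new_long does. 10-25 g.
- sample_long: Used housing, shape and axes as new_long. Lies on the grey mat (y below 0.2), then it is the sample, or in the white tray at far left (y above 0.3), then ignore it. Mat 5 mm thick, 120 (x) by 240 mm (y), yaw within 0.1 rad. The sample, at any yaw, is on the mat's left half within 15 mm of its centre; the empty half's centre is about 115 mm to its right (-y).
- sample_short: Used housing, shape and axes as new_short. Always one of the two used housings is on the mat as the sample and the other in the white tray; the same places hold as for sample_long. Both used housings are loose and must stay where they are.

How it is judged:
At the end, for the whole second after the job is handed in: The new housing of the same shape as the sample on the mat lies on the mat (its origin 3 to 9 mm above the bench and within 210 mm of the sample's), upright within 10 degrees, at rest; the new housing of the other shape is within 30 mm of where it started (((world y of sample_long below 0.25 m and horizontal distance between new_long and sample_long below 0.21 m and height (world z) of new_long between 0.003 and 0.009 m and angle between new_long's own z axis and vertical below 0.17 rad and linear speed of new_long below 0.02 m/s and distance of new_short from where it was at the start of the episode below 0.03 m) or (world y of sample_short below 0.25 m and horizontal distance between new_short and sample_short below 0.21 m and height (world z) of new_short between 0.003 and 0.009 m and angle between new_short's own z axis and vertical below 0.17 rad and linear speed of new_short below 0.02 m/s and distance of new_long from where it was at the start of the episode below 0.03 m))); the robot touches nothing.
It fails at once if the new housing of the other shape was moved by more than 30 mm ((world y of sample_long below 0.25 m and distance of new_short from where it was at the start of the episode above 0.03 m) or (world y of sample_short below 0.25 m and distance of new_long from where it was at the start of the episode above 0.03 m)).
It fails at once if a used housing (the sample or the one in the tray) was moved by more than 20 mm (distance of any of sample_long, sample_short from where it was at the start of the episode above 0.02 m).
It also fails if it takes over 29 s, if anything falls off the work surface, if the arm or the gripper's body presses on something with over 40 N, if the wrist force passes 120 N, or if a joint passes its speed limit or range.

## Working session

There is one attempt and no reset: what is moved stays moved. The work goes in short steps, Python scripts to look and compute and a tool call to move; the robot and the scene stay as the last step left them, time stands still between calls to the robot, and variables do not carry over. Pictures are saved under pics/ and viewed, at most 10 in all, crops included, and the job is handed in when it is done.

Besides the shell and the picture viewer there is one more tool, called after "Request:" as a command line: name --argument value ..., lists and objects as JSON in quotes. jog_arm: Moves the arm, as the interface text tells. Its arguments: {"type":"object","properties":{"deltas":{"type":"array"},"grip_force":{"type":"number"}},"required":["deltas"]}

```bash
mkdir -p pics
python3 - <<'E'
from rig import manip, imaging
import cv2, numpy as np
for n in ("top","side"):
    im=imaging.get_image(n); cv2.imwrite(f"pics/{n}0.png",im)
    c=imaging.calibration(n); print(n,np.round(c["mtx"],1).tolist(),np.round(c["cam_to_world"],3).tolist())
s=manip.get_state(); print(s["clock"],s["position"],s["ee_rot"],s["width"])
E
```

```text
top [[386.3, 0.0, 277.4], [0.0, 386.3, 211.9], [0.0, 0.0, 1.0]] [[-0.019, -0.988, 0.153, 0.384], [-1.0, 0.016, -0.02, 0.113], [0.018, -0.153, -0.988, 1.02], [0.0, 0.0, 0.0, 1.0]]
side [[470.8, 0.0, 277.1], [0.0, 470.8, 208.7], [0.0, 0.0, 1.0]] [[0.991, 0.096, -0.093, 0.631], [0.133, -0.647, 0.751, -0.719], [0.011, -0.756, -0.654, 0.773], [0.0, 0.0, 0.0, 1.0]]
0.1 [ 0.15153747 -0.55422019  0.24154315] [-7.94208005e-04  9.91114314e-01  1.33010471e-01 -8.93098956e-06] 0.08524442925602616
```

View pics/top0.png

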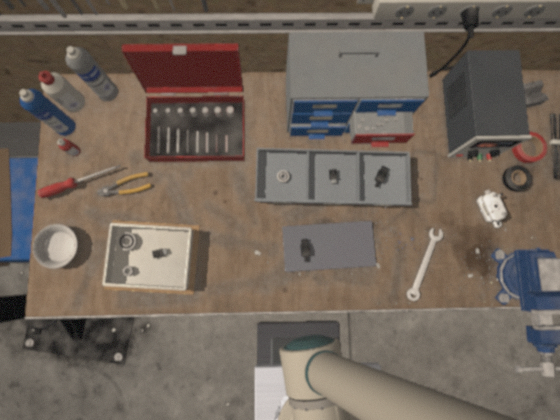

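View pics/side0.png

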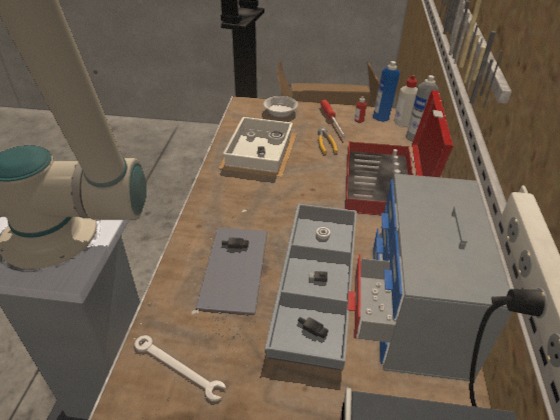

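The top view has the bins at about (283,176) for the bearing, (334,176) and (382,176). The mat sample is at (306,249) and the tray housing at (162,253). I'll enlarge these to tell the shapes apart and measure them.

```bash
cat > h.py <<'E'
import numpy as np, cv2
from rig import imaging
def rays(name,px,c=None):
    c=c or imaging.calibration(name); M=c["cam_to_world"]; px=np.atleast_2d(px).astype(float)
    d=np.c_[px,np.ones(len(px))]@np.linalg.inv(c["mtx"]).T@M[:3,:3].T
    return M[:3,3],d
def plane(name,px,z,c=None):
    o,d=rays(name,px,c); return o+d*((z-o[2])/d[:,2])[:,None]
def meet(r1,r2):  # midpoint of closest approach
    (o1,d1),(o2,d2)=r1,r2; A=np.c_[d1[0],-d2[0]]
    t=np.linalg.lstsq(A,o2-o1,rcond=None)[0]; p,q=o1+t[0]*d1[0],o2+t[1]*d2[0]
    return (p+q)/2,np.linalg.norm(p-q)
def darkblob(im,box,th=60):
    x0,y0,x1,y1=box; g=cv2.cvtColor(im[y0:y1,x0:x1],cv2.COLOR_BGR2GRAY)
    cs,_=cv2.findContours((g<th).astype(np.uint8),cv2.RETR_EXTERNAL,cv2.CHAIN_APPROX_NONE)
    c=max(cs,key=cv2.contourArea)+np.array([x0,y0]); m=cv2.moments(c)
    return c,np.array([m["m10"],m["m01"]])/m["m00"]
E
python3 - <<'E'
from h import *
t=cv2.imread("pics/top0.png"); s=cv2.imread("pics/side0.png")
B={"mat":((290,230,325,268),(210,230,262,258)),"tray":((145,240,180,268),(250,142,276,160)),"mid":((318,160,350,192),(300,262,336,292)),"right":((365,160,400,192),(290,308,336,344))}
rows=[]
for k,(a,b) in B.items():
    ca,pa=darkblob(t,a,55); cb,pb=darkblob(s,b,50)
    P,e=meet(rays("top",pa),rays("side",pb)); print(k,pa.round(1),pb.round(1),cv2.contourArea(ca),cv2.contourArea(cb),P.round(4),round(e,4),cv2.minAreaRect(ca))
    cr=[cv2.resize(i[y0:y1,x0:x1],(260,280),interpolation=cv2.INTER_CUBIC) for i,(x0,y0,x1,y1) in ((t,a),(s,b))]
    rows.append(np.vstack(cr))
cv2.imwrite("pics/crops.png",cv2.resize(np.hstack(rows),(800,430)))
E
```

```text
mat [308.  247.5] [236.2 245.8] 2.0 53.0 [0.4459 0.0148 0.0107] 0.003 ((308.0, 247.5), (3.535533905029297, 0.7071067094802856), 45.0)Traceback (most recent call last):
  File "<stdin>", line 6, in <module>
  File "h.py", line 16, in darkblob
    c=max(cs,key=cv2.contourArea)+np.array([x0,y0]); m=cv2.moments(c)
      ~~~^^^^^^^^^^^^^^^^^^^^^^^^
ValueError: max() iterable argument is empty
```

```bash
python3 - <<'E'
import re
s=open('h.py').read()
s=s.replace("th=60","th=None").replace("    cs,_","    th=th or cv2.threshold(g,0,255,cv2.THRESH_OTSU)[0]\n    cs,_").replace("(g<th)","(g<=th)")
open('h.py','w').write(s)
E
python3 - <<'E'
from h import *
t=cv2.imread("pics/top0.png"); s=cv2.imread("pics/side0.png")
B={"mat":((295,234,320,264),(218,232,256,256)),"tray":((148,242,176,264),(254,143,272,158)),"mid":((322,164,346,188),(302,264,334,290)),"right":((368,160,397,192),(292,310,334,342))}
rows=[]
for k,(a,b) in B.items():
    ca,pa=darkblob(t,a); cb,pb=darkblob(s,b)
    P,e=meet(rays("top",pa),rays("side",pb)); print(k,pa.round(1),pb.round(1),cv2.contourArea(ca),cv2.contourArea(cb),P.round(4),round(e,4),cv2.minAreaRect(ca))
    cr=[cv2.resize(i[y0:y1,x0:x1],(260,280),interpolation=cv2.INTER_CUBIC) for i,(x0,y0,x1,y1) in ((t,a),(s,b))]
    rows.append(np.vstack(cr))
cv2.imwrite("pics/crops.png",cv2.resize(np.hstack(rows),(800,430)))
E
```

```text
mat [306.6 249.4] [235.5 244.7] 219.0 283.5 [0.4423 0.0188 0.0097] 0.0053 ((307.0, 250.0), (22.0, 14.0), 90.0)
tray [160.6 253. ] [260.7 151.3] 119.0 58.5 [0.4397 0.3967 0.0124] 0.0052 ((161.0, 253.5), (9.0, 18.0), 90.0)
mid [334.2 174.4] [319.  278.4] 99.0 172.5 [ 0.6387 -0.0609  0.0176] 0.0024 ((334.0, 176.0), (14.0, 10.0), 90.0)
right [381.7 176.1] [312.5 329.1] 189.5 448.5 [ 0.6337 -0.1882  0.0169] 0.0047 ((381.5, 176.50001525878906), (12.551432609558105, 21.57277488708496), 11.309932708740234)
```

View pics/crops.png

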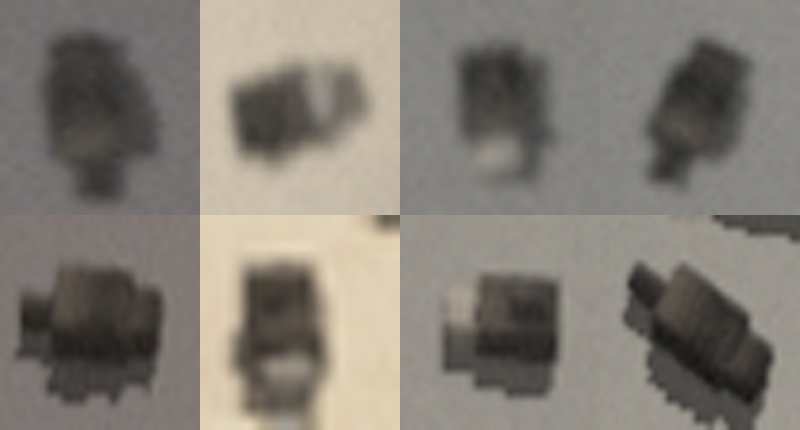

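The mat sample shows a sleeve, so it is the long type. Its match is in the right bin at about (0.634, -0.188), sleeve toward -x and yaw about -25°. I'll move above it for a wrist view.

Request:
jog_arm --deltas '[0,0,-20,200,300,60,1,0,0,-20,200,300,60,1,0,0,-20,200,300,60,1,0,0,-20,200,300,60,1,0,0,-20,200,300,60,1,0,0,-20,200,300,60,1,0,0,-20,200,300,60,1,0,0,-20,200,300,60,1,0,0,-40,460,366,0,1,0,0,-40,460,366,0,1,0,0,-40,460,366,0,1,0,0,-40,460,366,0,1,0,0,-40,460,366,0,1,0,0,-40,460,366,0,1,0,0,-40,460,366,0,1,0,0,-40,460,366,0,1,0,0,-40,460,366,0,1]'

```text
clock: 1.8
position: [0.6106, -0.1889, 0.2423]
ee_rot: [0.0, 0.977, -0.214, -0.001]
contact_force: [-0.2, -0.9, -0.7]
width: 0.0857
gripper_force: 0.0
```

Run:
```python
from h import *
from rig import manip
import pickle
c=imaging.calibration("wrist"); im=imaging.get_image("wrist"); cv2.imwrite("pics/w1.png",im); pickle.dump(c,open("w1.pkl","wb"))
s=manip.get_state(); print(s["clock"],s["position"],s["ee_rot"]); print(c["cam_to_world"].round(3), c["mtx"].round(1)[0])
```

```text
1.85 [ 0.61054861 -0.18908237  0.24283573] [ 1.97667682e-04  9.76744153e-01 -2.14408063e-01 -6.14648052e-05]
[[-0.418 -0.865 -0.277  0.682]
 [-0.908  0.398  0.128 -0.221]
 [-0.     0.305 -0.952  0.374]
 [ 0.     0.     0.     1.   ]] [291.4   0.  278.3]
```

View pics/w1.png

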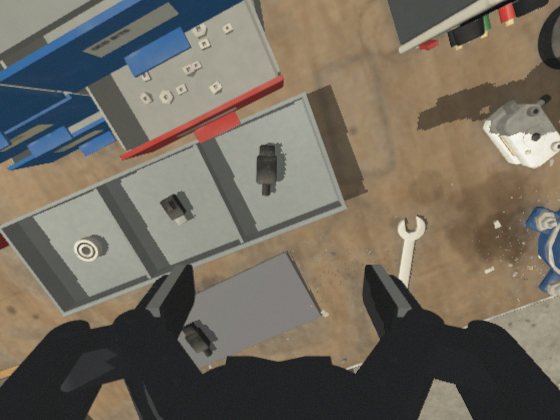

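The long housing is at (266,170) with its nose up and sleeve down. It is nearly aligned with the tool x axis, and the space around the bin is clear. I'll measure it here.

```bash
cat > m.py <<'E'
from h import *
import pickle
def measure(tag,box,z=0.028,th=None):
    im=cv2.imread(f"pics/{tag}.png"); c=pickle.load(open(f"{tag}.pkl","rb"))
    ct,p=darkblob(im,box,th)
    m=np.zeros(im.shape[:2],np.uint8); cv2.drawContours(m,[ct],-1,255,-1)
    q=plane("wrist",ct.reshape(-1,2),z,c)[:,:2]
    r=cv2.minAreaRect((q*1000).astype(np.float32)); f=cv2.fitLine((q*1000).astype(np.float32),cv2.DIST_L2,0,.01,.01).ravel()
    print(tag,"px",p.round(1),"ctr",plane("wrist",p,z,c)[0].round(4),"rect",np.round(r[0],1),np.round(r[1],1),round(r[2],1),"yaw",np.degrees(np.arctan2(f[1],f[0])).round(1))
    return p,c
E
python3 - <<'E'
from m import *
from rig import manip
p,c=measure("w1",(250,138,285,200),th=50)
t=cv2.imread("pics/top0.png"); _,pt=darkblob(t,(368,160,397,192))
print(meet(rays("wrist",p,c),rays("top",pt)))
im=cv2.imread("pics/w1.png"); cv2.imwrite("pics/w1c.png",cv2.resize(im[125:215,220:320],None,fx=6,fy=6,interpolation=cv2.INTER_CUBIC))
E
```

```text
w1 px [273.7 166.4] ctr [ 0.634  -0.1932  0.028 ] rect [ 634.5 -193.2] [ 3.6 11.9] 65.1 yaw -27.0
(array([ 0.63221839, -0.19117825,  0.01065137]), np.float64(0.0018419820582363888))
```

View pics/w1c.png

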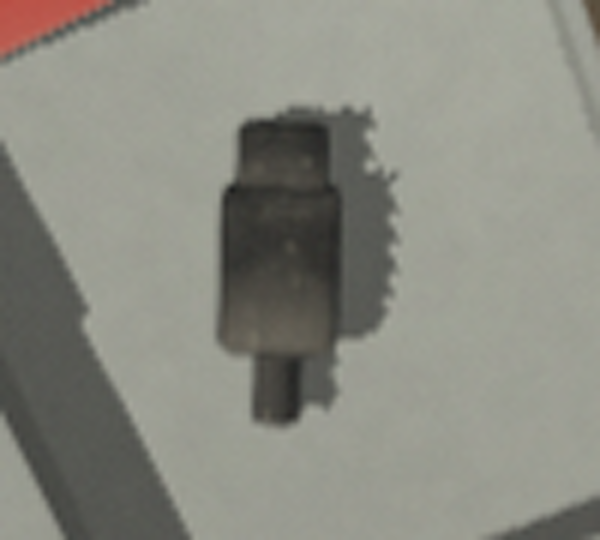

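The crop shows the block at x 222–340, y 187–352, with the nose centre at (285,150) and the sleeve end at (275,420).

Run:
```python
from m import *
c=pickle.load(open("w1.pkl","rb"))
f=lambda pts:np.array(pts,float)/6+[220,125]-.4
q=plane("wrist",f([(222,188),(338,186),(219,350),(335,352)]),.028,c); print(q.round(4)); print(q.mean(0))
L=(q[0]+q[1]-q[2]-q[3])/2; print(np.linalg.norm(L),np.degrees(np.arctan2(L[1],L[0])), np.linalg.norm(q[0]-q[1]),np.linalg.norm(q[2]-q[3]))
a=plane("wrist",f([(285,150)]),.022,c)[0]-plane("wrist",f([(275,418)]),.02,c)[0]; print(np.degrees(np.arctan2(a[1],a[0])))
```

```text
[[ 0.6536 -0.1802  0.028 ]
 [ 0.6444 -0.201   0.028 ]
 [ 0.6248 -0.1654  0.028 ]
 [ 0.6146 -0.1865  0.028 ]]
[ 0.63434443 -0.18327948  0.028     ]
0.03276082667785061 -26.503788607587524 0.022746356533420956 0.02339803700028237
-27.642128089259877
```

Block centre is about (0.634, -0.183), yaw about -27°. I'll descend partway over it and take a second view, which also gives the height.

Request:
jog_arm --deltas '[0,0,-2,22,6,-100,1,0,0,-2,22,6,-100,1,0,0,-2,22,6,-100,1,0,0,-2,22,6,-100,1]'

```text
clock: 2.25
position: [0.6325, -0.1831, 0.1425]
ee_rot: [0.0, 0.973, -0.231, -0.001]
contact_force: [0.1, 0.2, 0.1]
width: 0.0855
gripper_force: 0.0
```

Run:
```python
from h import *
from rig import manip
import pickle
s=manip.get_state();c=imaging.calibration("wrist"); im=imaging.get_image("wrist"); cv2.imwrite("pics/w2.png",im); pickle.dump(c,open("w2.pkl","wb"))
print(s["clock"],s["position"],s["ee_rot"])
```

```text
2.25 [ 0.63247419 -0.1830728   0.14250742] [ 5.87399782e-05  9.72880945e-01 -2.31304215e-01 -1.01142844e-03]
```

View pics/w2.png

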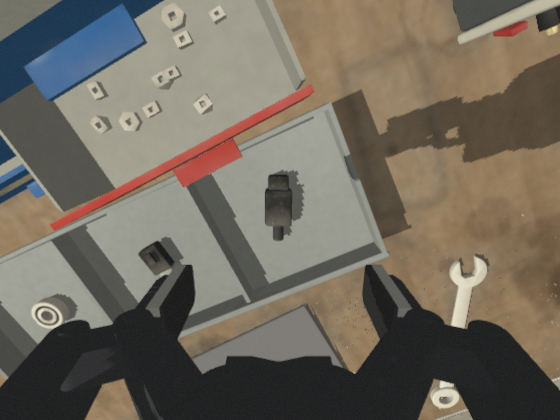

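The block spans columns 264–292 and rows 187–226, centred on the tool axis column (278). The sleeve is below it at (278,238). Triangulating the edges against the first view gives the height.

Run:
```python
from m import *
a=pickle.load(open("w1.pkl","rb"));c=pickle.load(open("w2.pkl","rb"))
im=cv2.imread("pics/w2.png"); g=cv2.cvtColor(im,cv2.COLOR_BGR2GRAY)
print(g[205,258:300].tolist(), g[198,258:300].tolist()); print(g[165:245,278].tolist())
p1=np.array([(222,188),(338,186),(219,350),(335,352)])/6+[220,125]-.4
p2=np.array([(266,188.5),(290.5,188.5),(264.5,226),(291.5,226)])
for u,v in zip(p1,p2): print([np.round(k,4) for k in meet(rays("w",u,a),rays("w",v,c))])
print("mean",[np.round(k,4) for k in meet(rays("w",p1.mean(0),a),rays("w",p2.mean(0),c))])
q=plane("w",p2,.028,c); print(q.mean(0), np.linalg.norm(q[0]-q[1]))
```

```text
[153, 155, 154, 154, 153, 153, 139, 55, 57, 54, 52, 54, 52, 49, 53, 55, 55, 56, 57, 58, 58, 60, 61, 60, 57, 56, 54, 47, 49, 50, 50, 47, 41, 53, 86, 86, 87, 88, 87, 88, 87, 86] [154, 154, 154, 156, 156, 157, 140, 48, 59, 57, 55, 55, 54, 53, 52, 55, 56, 55, 57, 57, 56, 55, 53, 55, 55, 53, 53, 52, 50, 50, 52, 49, 43, 46, 75, 85, 90, 88, 87, 88, 87, 86]
[157, 158, 159, 159, 159, 156, 139, 99, 85, 65, 31, 43, 54, 57, 54, 57, 58, 64, 67, 69, 69, 67, 72, 73, 63, 42, 54, 65, 63, 63, 63, 60, 57, 56, 54, 55, 55, 54, 53, 55, 58, 62, 63, 64, 65, 69, 70, 72, 75, 76, 78, 81, 84, 88, 90, 91, 94, 98, 98, 93, 88, 76, 67, 64, 64, 63, 65, 64, 64, 64, 64, 66, 64, 67, 67, 94, 134, 153, 152, 151]
[array([ 0.6522, -0.1791,  0.0128]), np.float64(0.0015)]
[array([ 0.6436, -0.2005,  0.0201]), np.float64(0.0001)]
[array([ 0.625 , -0.1653,  0.029 ]), np.float64(0.0006)]
[array([ 0.6155, -0.1871,  0.0325]), np.float64(0.0002)]
mean [array([ 0.634 , -0.1831,  0.0239]), np.float64(0.0003)]
[ 0.63474612 -0.18361239  0.028     ] 0.02122248476471799
```

Height about 0.024–0.028 and position good to 1 mm. I'll pre-close to about 50 mm, descend and grip.

Request:
jog_arm --deltas '[0,0,0,0.5,0.5,0,0.6,0,0,0,0.5,0.5,-40,0.6,0,0,0,0.5,0.5,-75,0.6,0,0,0,0.5,0.5,-95,0.6,0,0,0,0.5,0.5,-105,0.6,0,0,0,0.5,0.5,-113,0.6,0,0,0,0.5,0.5,-113,0.6,0,0,0,0.5,0.5,-113,0.15,0,0,0,0.5,0.5,-113,0.15,0,0,0,0.5,0.5,-113,0.15,0,0,0,0.5,0.5,-113,0.15,0,0,0,0.5,0.5,-113,0.15,0,0,0,0.5,0.5,-113,0.15]' --grip_force 35

```text
clock: 3.6
position: [0.6352, -0.1826, 0.031]
ee_rot: [0.0, 0.973, -0.231, 0.002]
contact_force: [-0.5, 0.4, 6.2]
width: 0.0232
gripper_force: 34.9
```

Gripped at 23 mm. I'll lift and check while measuring the mat.

Request:
jog_arm --deltas '[0,0,0,0,0,20,0.15,0,0,0,0,0,60,0.15,0,0,0,0,0,100,0.15,0,0,0,0,0,120,0.15,0,0,10,-60,20,120,0.15,0,0,20,-110,40,120,0.15,0,0,27,-200,80,120,0.15,0,0,27,-200,80,120,0.15,0,0,27,-200,80,120,0.15]'

```text
clock: 4.5
position: [0.4279, -0.0993, 0.1487]
ee_rot: [-0.001, 1.0, 0.003, -0.003]
contact_force: [-0.0, 0.4, -0.6]
width: 0.0229
gripper_force: 34.4
```

Run:
```python
from h import *
from rig import manip
import pickle
s=manip.get_state();c=imaging.calibration("wrist"); im=imaging.get_image("wrist"); cv2.imwrite("pics/w3.png",im); pickle.dump(c,open("w3.pkl","wb"))
print(s["clock"],s["position"],s["ee_rot"],s["width"])
q=plane("top",[(284,226),(373,221),(376,266),(286,271)],.005); print(q.round(3),q.mean(0))
```

```text
4.5 [ 0.42786127 -0.09934931  0.14872623] [-0.00119085  0.99999109  0.00283711 -0.00289089] 0.022885740064754665
[[ 0.503  0.076  0.005]
 [ 0.512 -0.162  0.005]
 [ 0.393 -0.163  0.005]
 [ 0.385  0.073  0.005]] [ 0.44825619 -0.04389302  0.005     ]
```

View pics/w3.png

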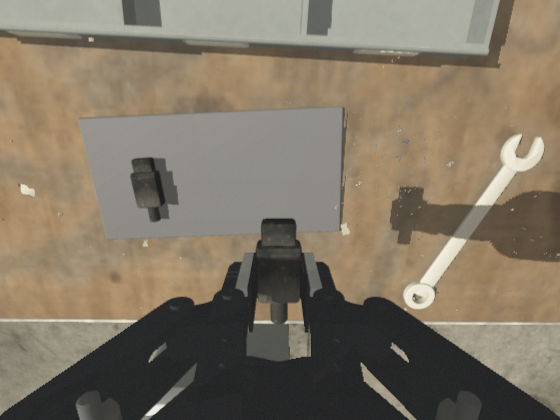

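The housing is held level, and the sample is undisturbed at (146,190). The mat corners are at (80,118), (344,107), (340,229) and (107,240). Next is a quick mat-height check across the two views.

Run:
```python
from h import *
import pickle
c=pickle.load(open("w3.pkl","rb"))
for t,w in zip([(284,226),(373,221),(376,266),(286,271)],[(80,118),(344,107),(340,229),(107,240)]):
    print(*meet(rays("top",t),rays("w",w,c)), plane("w",w,.005,c).round(3))
```

```text
[0.50309738 0.07603737 0.01150049] 0.0024221477958755204 [[0.504 0.081 0.005]]
[ 0.5133959  -0.15894658  0.00534121] 0.00566089897805138 [[ 0.515 -0.157  0.005]]
[ 0.39360458 -0.16494631 -0.00708416] 0.0018160166610484973 [[ 0.399 -0.161  0.005]]
[0.38587778 0.07372158 0.00960428] 0.0021446942280142116 [[0.385 0.077 0.005]]
```

Mat top averages about 5 mm. I'll lower onto the right half.

Request:
jog_arm --deltas '[0,0,0,24,0,-40,0.15,0,0,0,24,0,-80,0.15,0,0,0,24,0,-105,0.15,0,0,0,24,0,-115,0.15,0,0,0,24,0,-120,0.15,0,0,0,24,0,-123,0.15,0,0,0,24,0,-125,0.15,0,0,0,24,0,-125,0.15]'

```text
clock: 5.35
position: [0.4588, -0.1025, 0.0251]
ee_rot: [0.0, 1.0, 0.002, 0.001]
contact_force: [0.0, -0.4, -0.4]
width: 0.0225
gripper_force: 34.4
```

Request:
jog_arm --deltas '[0,0,0,0,0,-1,0.15,0,0,0,0,0,-2,0.15,0,0,0,0,0,-2,0.15]'

```text
clock: 5.65
position: [0.4582, -0.1022, 0.0225]
ee_rot: [0.0, 1.0, 0.002, 0.0]
contact_force: [0.9, -0.2, -0.1]
width: 0.0231
gripper_force: 34.4
```

Request:
jog_arm --deltas '[0,0,0,0,0,-1,0.15,0,0,0,0,0,-1,0.15]'

```text
clock: 5.85
position: [0.4583, -0.1023, 0.022]
ee_rot: [0.0, 1.0, 0.003, 0.0]
contact_force: [-0.8, 0.2, 5.2]
width: 0.0229
gripper_force: 35.0
```

Contact at 5 N. I'll open modestly (the sample is clear), retreat, and look.

Request:
jog_arm --deltas '[0,0,0,0,0,0,0.5,0,0,0,0,0,0,0.5,0,0,0,0,0,0,0.5,0,0,0,0,0,0,0.5,0,0,0,0,0,10,0.5,0,0,0,0,0,30,0.5,0,0,0,0,0,70,0.5,0,0,0,0,0,110,0.5,0,0,0,-60,0,160,0.5,0,0,0,-60,0,160,0.5,0,0,0,-60,0,160,0.5]'

```text
clock: 6.95
position: [0.3969, -0.1022, 0.1843]
ee_rot: [0.001, 1.0, 0.002, 0.002]
contact_force: [0.7, -0.0, -0.5]
width: 0.0431
gripper_force: 0.0
```

Run:
```python
from h import *
from rig import manip
a=imaging.get_image("wrist"); b=imaging.get_image("side")
b=cv2.resize(b[180:340,180:380],(400,320),interpolation=cv2.INTER_CUBIC); a=cv2.resize(a,(400,300)); 
cv2.imwrite("pics/end.png",np.hstack([np.pad(a,((0,20),(0,0),(0,0))),b]))
s=manip.get_state(); print(s["clock"],s["position"],s["width"],s["contact_force"])
```

```text
7.05 [ 0.39850862 -0.10234854  0.18210461] 0.04257379330317693 [ 0.83896705 -0.14879519 -1.27049475]
```

View pics/end.png

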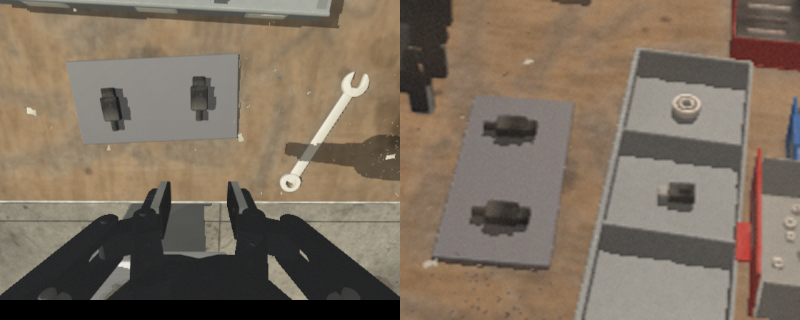

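The new long housing lies flat on the mat at (202,97) in the wrist view, beside the sample at (112,108). The short one is still in its bin and the gripper is clear.

```bash
python3 -c "
from rig import manip; print(manip.sign_off())"
```

```text
the job is handed in; nothing more can be done
None
```

The new long plug housing lies flat and the same way up on the mat beside the long sample, the other housings were not touched, and the job was handed in at about 7 s; no verdict was returned.

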